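Fetch the objective from behind the bottles

ROBOT

A 6-joint arm with a two-finger parallel gripper is mounted at the origin on the work surface. World frame = base frame: x ahead of the robot, y to its left, z up, the work surface at z = 0. Lengths are in m, angles in rad, forces in N, time in s.
With the tool pointing down it reaches from about 0.35 to 0.975 m from the base axis. Payload 7.1 kg.
Tool frame: the origin (TCP) lies midway between the tips of the shut fingers; the grasp point (between the pads) lies 19 mm behind it; z points along the fingers, y is the line along which they close (so a half turn about z gives the same grasp; the last joint's range is limited). The gripper opens to 88 mm and grips with 3 to 60 N. Pads are 20 mm wide; open, the fingers measure 115 mm over their backs; the gripper's body (75 mm by 178 mm) begins 61 mm behind the grasp point.
Start: joints at [-1.145, 0.423, 1.63, -0, 1.089, -0.019], TCP at [0.269, -0.564, 0.183] pointing down, gripper open.
Joint ranges: [-3, 3], [-0.9, 2.11], [0.09, 2.58], [-1.31, 4.45], [0.11, 2.69], [-2.54, 2.54]. Speed limits (rad/s): [2.39, 2.39, 3.01, 3.14, 3.14, 3.14].

INTERFACE

Orientations are given as a unit quaternion [w, x, y, z].
In Python, from station import move_pose, movel, movej, command_gripper, wait, inverse_kinematics, read_camera, camera_info, MotionError, job_done, get_time, get_joint_pos, get_qvel, get_effort, get_tcp_pos, get_ee_rot, get_ft_force, get_ft_torque, get_grip_width, get_finger_force gives the robot as it stands. Calls block until the motion is done:
- move_pose(position, orientation): joint-space move of the TCP to a pose.
- movel(position, frame=None, v=0.15, until_force=None): straight line of the TCP; frame=None keeps the orientation; v is the mean speed in m/s. With until_force (N) it stops when the force on the tool has changed by that much, and returns True; else False.
- movej(angles): joint-space move.
- command_gripper(opening): opening from 0.0 (shut) to 1.0 (fully open); the grip force is fixed at half the most; returns when the fingers have stopped.
- wait(seconds).
- inverse_kinematics(position, orientation): joint angles nearest the present ones, or None.
- read_camera(name): name is "scene" or "top" or "wrist"; returns the picture (384x512x3 uint8, red, green, blue); there is no depth.
- camera_info(name): a dict with "intrinsics" (3x3 intrinsics, pixels), "dist" ([k1, k2, p1, p2, k3] as OpenCV has them; the pictures are not rectified), "T" (4x4, takes a point from camera to world coordinates); the wrist camera has in their place "tool_from_camera" (4x4, takes a point from camera to tool coordinates, whose origin is the TCP and whose axes are the flange's). Camera axes: x right, y up, looking along -z (the intrinsics and any distortion apply to the point x, -y, -z); pixel columns grow to the right and rows downward; lengths in m; the calibration is good to about 2 mm. A picture is of the moment at which its call begins: read the wrist's pose just before it. camera_info takes no time and is no camera call.
A pose or a line that the arm cannot do raises MotionError and nothing moves.
- job_done(): hands the job in; it is judged then, once.
Readings, each from a call of its own:
- get_time(): time.
- get_joint_pos(): joint angles.
- get_qvel(): joint speeds.
- get_effort(): joint torques, N m.
- get_tcp_pos(): TCP position.
- get_ee_rot(): TCP orientation.
- get_ft_force(): force on the tool from outside, world axes, zero at the start.
- get_ft_torque(): the same for the moment, N m.
- get_grip_width(): opening from 0.0 (shut) to 1.0 (fully open).
- get_finger_force(): force on a finger pad.
Only numpy, scipy, OpenCV 4.12 (cv2) and the standard library are available. Lean on these libraries where they do the work, as an engineer would, in place of code of your own. Each camera call takes 0.05 s, during which the arm holds its last target. There are 200 camera calls.

TASK

On the blue mat a steel microscope objective is hemmed in by three bottles. Move all three bottles into the grey tray, standing upright; then set the objective gently, upright, into the round nest of the lens tester; then put every bottle back upright on the very ring mark where it stood at the start. Do not drop the objective or tip any bottle over, and leave the dust cap, wire spool and screwdriver where they are.

Things in the scene. Friction and masses are not known exactly. Their poses are not given: they have to be found in the camera images.
- objective: Steel microscope objective, upright: cylinder of 36 mm diameter up to 36 mm, then a cone to 24 mm wide at its flat top, 45 mm above its base; black band at the foot, brass line, dark violet lens in the top. About 0.12 kg. Stands on the mat's back mark. Origin: centre of the underside; z up along it
- amber_bottle: Brown bottle with black cap and white label, 108 mm tall in all: straight cylinder of 40 mm diameter up to 84 mm, then a shoulder and a 27 mm wide cap. Stands upright on a ring mark of the mat; which bottle is on which of the three bottle marks changes every time. About 0.14 kg, rigid. Origin: centre of the underside; z up along the bottle
- white_bottle: White bottle with red cap, 108 mm tall in all: straight cylinder of 40 mm diameter up to 84 mm, then a shoulder and a 27 mm wide cap. Stands upright on a ring mark of the mat; which bottle is on which of the three bottle marks changes every time. About 0.14 kg, rigid. Origin: centre of the underside; z up along the bottle
- green_bottle: Green bottle with yellow cap and white label, 108 mm tall in all: straight cylinder of 40 mm diameter up to 84 mm, then a shoulder and a 27 mm wide cap. Stands upright on a ring mark of the mat; which bottle is on which of the three bottle marks changes every time. About 0.14 kg, rigid. Origin: centre of the underside; z up along the bottle
- mat: Fixed blue mat 180 (x) by 210 (y) mm, 4 mm thick. Origin: centre of the underside, +x to its back, away from the robot. Pale ring marks in its frame: objective at x 35, y 0 mm; bottles (50 mm rings) at (9, -56), (-27, 0), (9, 56), each 62 mm from the objective. Bottles in place block a grasp of the objective; grip bottles high, fingers in line with the objective, passing above it
- tray: Fixed grey open tray, 260 (x) by 120 (y) by 20 mm high, walls 5 mm, floor 5 mm thick (inner floor at z 5 mm). Empty at the start; it stands to the robot's left or right, the tester on the other side. Origin: centre of the underside, x along its length
- tester: Fixed lens tester: aluminium block 150 (x) by 130 (y) by 30 mm high with a round nest of 47 mm diameter, 8 mm deep (nest floor, black, at z 22 mm), and a black console 60 mm high behind it, x 75 to 120 mm. Origin: under the centre of the nest, on the table; z up, +x towards the console
- dust_cap: Orange plastic dust cap, disc of 26 mm diameter, 10 mm high, loose on a back corner of the mat. To be left alone. Origin: centre of the underside
- wire_spool: Black spool of copper wire, 56 mm diameter, 40 mm high, standing loose beyond the mat. To be left alone. Origin: centre of the underside
- screwdriver: Red-handled screwdriver, 160 mm long, lying loose beyond the mat. To be left alone. Origin: under its middle; x towards the tip

How it is judged:
By the outcome, as a careful person would: the job done as asked, in the order asked, and still so for the second after the job is handed in, with the robot touching nothing.
It also fails if it takes over 144 s, if anything falls off the work surface, if the arm or the gripper's body presses on something with over 40 N, if the wrist force passes 120 N, or if a joint passes its speed limit or range.

## Working session

There is one attempt and no reset: what is moved stays moved. The work goes in short steps, each a Python script; the robot and the scene stay as the last script left them, time stands still between calls to the robot, and variables do not carry over. Pictures are saved under pics/ and viewed, at most 14 in all, crops included, and the job is handed in when it is done.

```bash
ls; mkdir -p pics
python3 - <<'E'
from station import *
import cv2
for n in("top","scene"):
    cv2.imwrite(f"pics/{n}0.png",read_camera(n)[:,:,::-1])
    i=camera_info(n);print(n,i["intrinsics"],i["dist"],i["T"])
print(camera_info("wrist"),get_time(),get_ee_rot())
E
```

```text
pics
top [[449.7438196    0.         252.98543811]
 [  0.         449.7438196  191.94086411]
 [  0.           0.           1.        ]] [-0.12865862  0.          0.          0.          0.        ] [[-0.01726611  0.97084356 -0.23909135  0.36520524]
 [-0.99984985 -0.01641403  0.00555462  0.00240425]
 [ 0.00146822  0.23915135  0.97098119  1.11852592]
 [ 0.          0.          0.          1.        ]]
scene [[454.29084776   0.         261.50867226]
 [  0.         454.29084776 189.31754156]
 [  0.           0.           1.        ]] [-0.09124148  0.          0.          0.          0.        ] [[ 0.67675439 -0.48278758  0.5558054   1.13650064]
 [ 0.73596991  0.46288843 -0.49404716 -0.46817936]
 [-0.01875606  0.74340463  0.66857891  0.66710073]
 [ 0.          0.          0.          1.        ]]
{'intrinsics': array([[330.02556   ,   0.        , 258.9706121 ],
       [  0.        , 330.02556   , 192.61428406],
       [  0.        ,   0.        ,   1.        ]]), 'dist': array([-0.02273517,  0.        ,  0.        ,  0.        ,  0.        ]), 'tool_from_camera': array([[-1.27682292e-04,  9.55277056e-01,  2.95712241e-01,
         8.12917968e-02],
       [ 9.99999841e-01, -4.06719768e-05,  5.63166669e-04,
        -7.59626745e-04],
       [ 5.50007399e-04,  2.95712266e-01, -9.55276899e-01,
        -2.02125435e-01],
       [ 0.00000000e+00,  0.00000000e+00,  0.00000000e+00,
         1.00000000e+00]])} 0.1 [-6.74847467e-04  9.75364324e-01  2.20599082e-01 -1.60486323e-04]
```

View pics/top0.png

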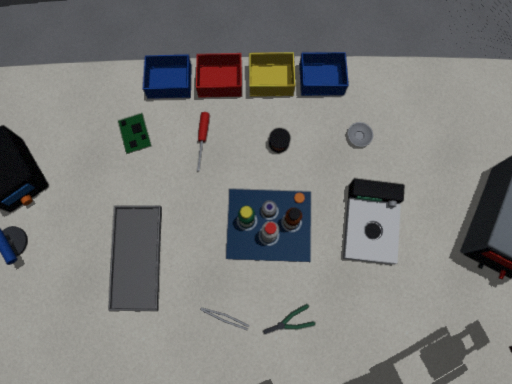

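View pics/scene0.png

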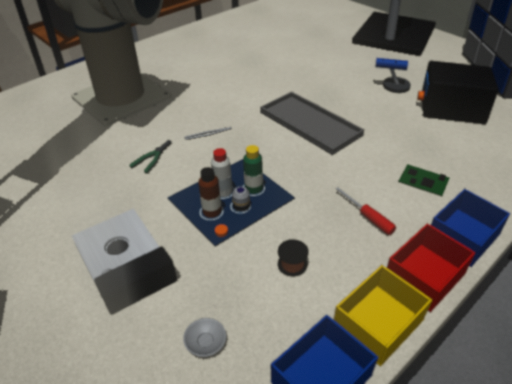

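The top view shows green at (247,217), white at (269,232) and amber at (292,218), with the objective at (270,210). The tray is on the left around (136,258) and the nest is at (374,231). Next I'll get coarse positions from the top camera.

```bash
cat > h.py <<'E'
from station import *
import numpy as np, cv2
from scipy.spatial.transform import Rotation as R
def camT(n):
    i=camera_info(n)
    if n!="wrist": return i,i["T"]
    T=np.eye(4); q=get_ee_rot(); T[:3,:3]=R.from_quat([q[1],q[2],q[3],q[0]]).as_matrix(); T[:3,3]=get_tcp_pos()
    return i,T@i["tool_from_camera"]
def cast(px,z,i,T):
    p=cv2.undistortPoints(np.array(px,float).reshape(-1,1,2),i["intrinsics"],i["dist"])[:,0]
    d=np.c_[p[:,0],-p[:,1],-np.ones(len(p))]@T[:3,:3].T
    return T[:3,3]+d*((z-T[2,3])/d[:,2])[:,None]
def quat(yaw):  # tool down, tool y axis (closing line) at angle yaw+90deg... tool x at yaw
    c,s=np.cos(yaw),np.sin(yaw)
    q=R.from_matrix(np.array([[c,s,0],[s,-c,0],[0,0,-1.]])).as_quat()
    return [q[3],q[0],q[1],q[2]]
def big(m):
    c,_=cv2.findContours(m.astype(np.uint8),cv2.RETR_EXTERNAL,cv2.CHAIN_APPROX_NONE); return max(c,key=cv2.contourArea)
def sub(im,win):
    x0,y0,x1,y1=win; m=np.zeros(im.shape[:2],bool); m[y0:y1,x0:x1]=True; return m
def rect(c,z,i,T):
    p=cast(c.reshape(-1,2),z,i,T)[:,:2]
    (cx,cy),(w,h),a=cv2.minAreaRect((p*1000).astype(np.float32)); return cx/1000,cy/1000,w,h,a
E
python3 - <<'E'
from h import *
im=cv2.imread("pics/top0.png"); i,T=camT("top")
hsv=cv2.cvtColor(im,cv2.COLOR_BGR2HSV); H,S,V=[hsv[...,k].astype(int) for k in range(3)]
print("px mat,tray,block,nest",im[255,240],im[250,136],im[215,355],im[231,374],im[250,100])
mat=(H>95)&(H<125)&(S>110)&sub(im,(215,180,325,270)); print("mat",rect(big(mat),.004,i,T))
tr=(V<125)&sub(im,(100,195,172,320)); print("tray",rect(big(tr),.02,i,T))
ne=(V<70)&sub(im,(355,215,392,248)); c=big(ne); (u,v),ax,a=cv2.fitEllipse(c); print("nest",cast([[u,v]],.026,i,T),ax)
E
```

```text
px mat,tray,block,nest [74 49 29] [85 81 82] [168 164 162] [30 26 26] [142 147 149]
mat (0.5550853271484375, -0.04161655426025391, 204.40142822265625, 175.27198791503906, 87.19312286376953)
tray (0.47629364013671877, 0.289072509765625, 125.03414916992188, 261.8998718261719, 89.63580322265625)
nest [[ 0.53126842 -0.29770561  0.026     ]] (14.789915084838867, 15.310781478881836)
```

Run:
```python
from h import *
import pickle
for n,p in(("tester",(.531,-.25,.22)),("mat",(.555,.01,.25)),("tray",(.476,.34,.25))):
    move_pose(p,quat(np.pi/2)); i,T=camT("wrist"); im=read_camera("wrist")[:,:,::-1]
    cv2.imwrite(f"pics/w_{n}.png",im); pickle.dump((i,T),open(f"w_{n}.pkl","wb"))
    print(n,get_joint_pos(),get_time())
a=[cv2.imread(f"pics/w_{n}.png") for n in("tester","mat","tray")]
cv2.imwrite("pics/comb.png",np.vstack([np.hstack([cv2.resize(x,(400,300)) for x in a[:2]]),np.hstack([cv2.resize(a[2],(400,300)),np.zeros((300,400,3),np.uint8)])]))
```

```text
tester [-4.62066792e-01  3.27363935e-01  1.68308158e+00 -2.41459726e-04
  1.13135782e+00 -4.60107889e-01] 1.6667
mat [-5.58376006e-03  2.47734386e-01  1.72083645e+00 -4.05120678e-04
  1.17328859e+00 -3.95005872e-03] 2.7417
tray [ 5.97728394e-01  2.94268366e-01  1.65705369e+00 -3.35465311e-04
  1.19034152e+00  5.99432940e-01] 4.075
```

View pics/comb.png

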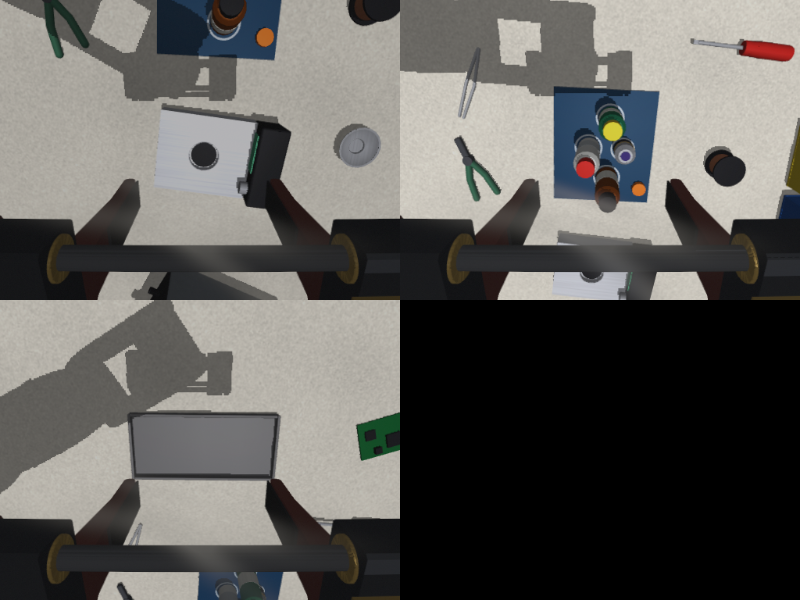

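The nest is at about (261,198) in the tester view. The whole mat with its four objects and the empty tray are clear in the other views. Next I'll measure from these.

Run:
```python
from h import *
import pickle
def ld(n):
    im=cv2.imread(f"pics/w_{n}.png"); h=cv2.cvtColor(im,cv2.COLOR_BGR2HSV).astype(int); return im,h,*pickle.load(open(f"w_{n}.pkl","rb"))
im,h,i,T=ld("mat")
m=(h[...,0]>95)&(h[...,0]<125)&(h[...,1]>110)&sub(im,(185,100,345,275)); print("mat",rect(big(m),.004,i,T))
for n,lo,hi,z in(("yel",22,34,.112),("orange",8,16,.014)):
    k=(h[...,0]>=lo)&(h[...,0]<=hi)&(h[...,1]>170)&(h[...,2]>120)&sub(im,(185,100,345,275)); c=big(k); M=cv2.moments(c); print(n,cast([[M['m10']/M['m00'],M['m01']/M['m00']]],z,i,T),cv2.contourArea(c))
k=((h[...,0]<6)|(h[...,0]>174))&(h[...,1]>170)&(h[...,2]>120)&sub(im,(185,100,345,275)); c=big(k); M=cv2.moments(c); print("red",cast([[M['m10']/M['m00'],M['m01']/M['m00']]],.112,i,T),cv2.contourArea(c))
im,h,i,T=ld("tester")
m=(h[...,2]<80)&sub(im,(225,165,298,235)); c=big(m); p=cast(c.reshape(-1,2),.022,i,T); (x,y),r=cv2.minEnclosingCircle((p[:,:2]*1000).astype(np.float32)); e=cv2.fitEllipse((p[:,:2]*1000).astype(np.float32)); print("nest",x,y,r,e)
print(p[:,:2].min(0),p[:,:2].max(0))
g=cv2.resize(im[150:250,200:330],None,fx=5,fy=5); cv2.imwrite("pics/nest.png",g)
im,h,i,T=ld("tray")
m=(h[...,2]<130)&sub(im,(150,135,370,235)); print("tray",rect(big(m),.02,i,T))
```

```text
mat (0.5555543823242187, -0.042596778869628905, 208.84210205078125, 178.13360595703125, 86.90489959716797)
yel [[0.56790124 0.01351925 0.112     ]] 434.5
orange [[ 0.62139254 -0.12037722  0.014     ]] 185.5
red [[ 0.52992943 -0.04144737  0.112     ]] 375.5
nest 531.7568969726562 -301.8578796386719 23.563457489013672 ((531.850341796875, -301.1098937988281), (39.85963821411133, 44.6570930480957), 4.1485137939453125)
[ 0.51189594 -0.32408136] [ 0.5515696  -0.27837129]
tray (0.4766413269042969, 0.29588800048828123, 140.58349609375, 293.03985595703125, 89.9403076171875)
```

View pics/nest.png

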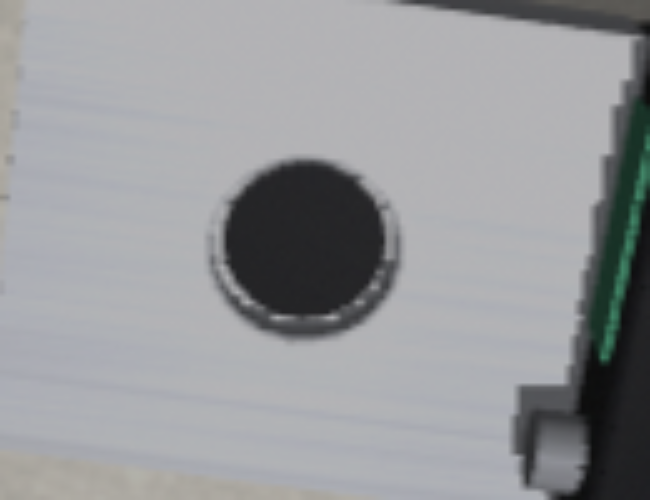

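Rim and floor of the nest agree near (261,199). The mat measures 209x178 against 210x180, the bottle caps fit the ring marks within 1.5 mm, and the two cameras agree within about 2 mm. I'll start with the first bottle.

```bash
cat >> h.py <<'E'
MAT=np.array([.5556,-.0426]); MY=np.radians(-3.1)
def m2w(p): c,s=np.cos(MY),np.sin(MY); return MAT+np.array([[c,-s],[s,c]])@np.array(p)/1000
MARK=dict(green=(9,56),white=(-27,0),amber=(9,-56)); YAW=dict(green=np.radians(24.9)+MY,white=np.pi/2+MY,amber=np.radians(155.1)+MY)
TRAY=dict(green=(.557,.289),white=(.477,.289),amber=(.397,.289)); UP=.205; OPEN=.72
def log(*a): print(*[np.round(x,4) if not isinstance(x,str) else x for x in a],"t",round(get_time(),1))
def over(xy,yaw,z=UP): move_pose([*xy,z],quat(yaw))
def grab(xy,z,up=UP):
    movel([*xy,z],v=.2); command_gripper(0.); log("grip w",get_grip_width(),"F",get_finger_force()); movel([*xy,up],v=.2)
def put(xy,z,up=UP,op=OPEN,f=3):
    movel([*xy,z+.012],v=.2); r=movel([*xy,z-.004],v=.03,until_force=f); log("touch",str(r),get_tcp_pos())
    command_gripper(op); movel([*xy,z+.02],v=.1); movel([*xy,up],v=.25)
E
python3 - <<'E'
from h import *
command_gripper(OPEN)
a=m2w(MARK["green"]); over(a,YAW["green"]); grab(a,.055)
movel([*TRAY["green"],UP],v=.3); log("w",get_grip_width(),get_ft_force())
put(TRAY["green"],.056)
cv2.imwrite("pics/top1.png",cv2.resize(read_camera("top")[90:330,80:420,::-1],None,fx=2,fy=2))
E
```

```text
grip w 0.3003 F 41.1562 t 7.5
w 0.3017 [-0.0065 -0.1456 -0.8193] t 9.5
touch True [0.5577 0.2891 0.0561] t 10.8
```

View pics/top1.png

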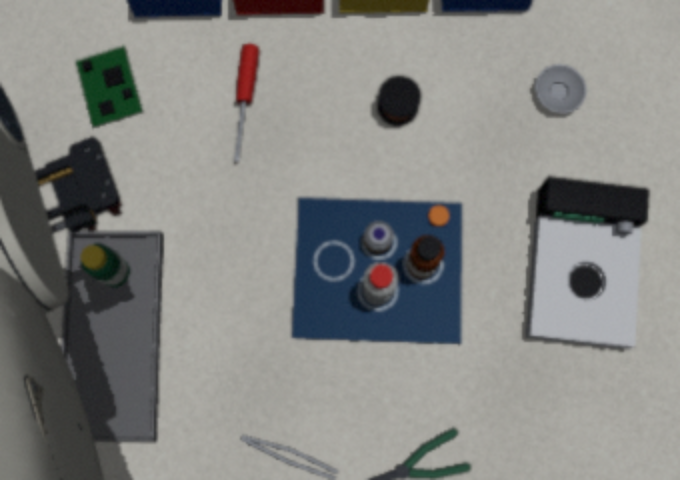

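Green stands upright in the tray at about (100,262) in the crop. The grip width of 0.30 is about 26 mm, which suggests the pads closed on the cap. I'll check that by gripping lower in the tray.

Run:
```python
from h import *
xy=TRAY["green"]
for z in(.056,.046,.036):
    movel([*xy,z],v=.25); log(get_tcp_pos(),get_grip_width()); command_gripper(0.); log(z,"w",get_grip_width(),get_finger_force())
    if z==.036: cv2.imwrite("pics/sc1.png",cv2.resize(read_camera("scene")[60:200,200:400,::-1],None,fx=4,fy=4))
    command_gripper(OPEN)
movel([*xy,UP],v=.25)
```

```text
[0.5573 0.2891 0.0561] 0.7187 t 13.3
0.056 w 0.2997 36.0542 t 14.0
[0.5563 0.2887 0.0451] 0.7197 t 15.0
0.046 w 0.4311 30.0004 t 15.5
[0.5563 0.2886 0.0351] 0.7237 t 16.4
0.036 w 0.4449 29.9997 t 16.9
```

View pics/sc1.png

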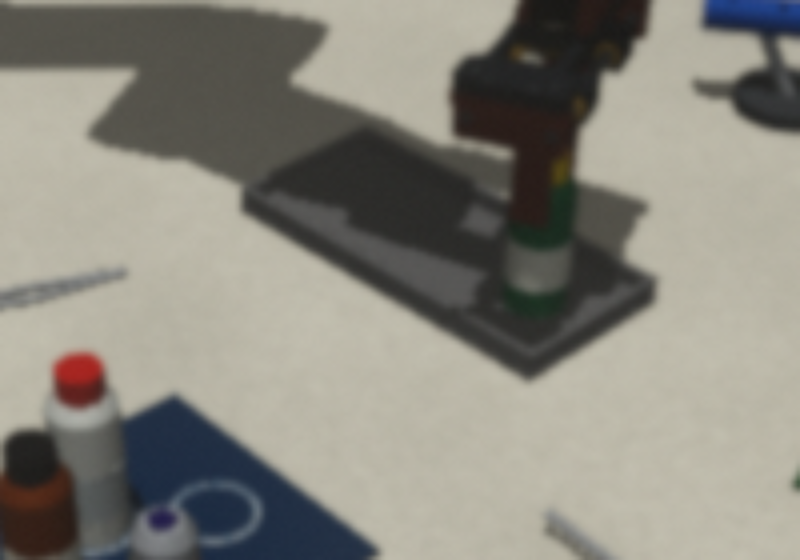

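Run:
```python
from h import *
i,T=camT("scene")
def proj(p):
    q=np.linalg.inv(T)@np.r_[p,1]; q=np.array([[[q[0],-q[1],-q[2]]]]); return cv2.projectPoints(q,np.zeros(3),np.zeros(3),i["intrinsics"],i["dist"])[0].ravel()
xy=np.array([.5565,.2888]); d=np.array([np.cos(np.radians(-68.2)),np.sin(np.radians(-68.2))])
f=lambda p:(np.round((proj(p)-[200,60])*4))
print("base",f([*xy,.005]),"captop",f([*xy,.113]))
for r in(.02,.033):
  for z in(.036,.05,.06,.07): print(r,z,f([*(xy+r*d),z]))
```

```text
base [527. 298.] captop [542. 147.]
0.02 0.036 [521. 273.]
0.02 0.05 [523. 254.]
0.02 0.06 [524. 240.]
0.02 0.07 [525. 226.]
0.033 0.036 [514. 284.]
0.033 0.05 [516. 265.]
0.033 0.06 [517. 251.]
0.033 0.07 [518. 237.]
```

The finger tips appear about 35 mm above the reported TCP when gripping 40 mm. I'll check this with the fingers shut, at part opening and fully open, before going on.

Run:
```python
from h import *
xy=(.477,.289); movel([*xy,.10],v=.25)
ims=[]
for o in(0,.45,1):
    command_gripper(o); log(get_grip_width(),get_tcp_pos(),get_ft_force()); ims.append(read_camera("scene")[40:170,220:370,::-1])
cv2.imwrite("pics/fing.png",cv2.resize(np.hstack(ims),None,fx=1.77,fy=1.77*2,interpolation=cv2.INTER_CUBIC))
i,T=camT("scene")
def proj(p):
    q=np.linalg.inv(T)@np.r_[p,1]; q=np.array([[[q[0],-q[1],-q[2]]]]); return cv2.projectPoints(q,np.zeros(3),np.zeros(3),i["intrinsics"],i["dist"])[0].ravel()
for z in(.1,.12,.14,.16,.18,.2): print(z,(proj([*xy,z])-[220,40])*[1.77,3.54])
```

```text
0.0069 [0.477 0.289 0.1  ] [-0.0684  0.395   0.8134] t 20.0
0.4515 [0.477 0.289 0.1  ] [-0.867  -0.1494 -0.607 ] t 20.9
0.9985 [0.477 0.289 0.1  ] [-0.4476  0.3734  1.1406] t 21.8
0.1 [160.29027968 175.38112155]
0.12 [161.00745576 149.88472021]
0.14 [161.73667566 123.82177724]
0.16 [162.47805541  97.17751738]
0.18 [163.23169362  69.93695479]
0.2 [163.99766848  42.0849276 ]
```

View pics/fing.png

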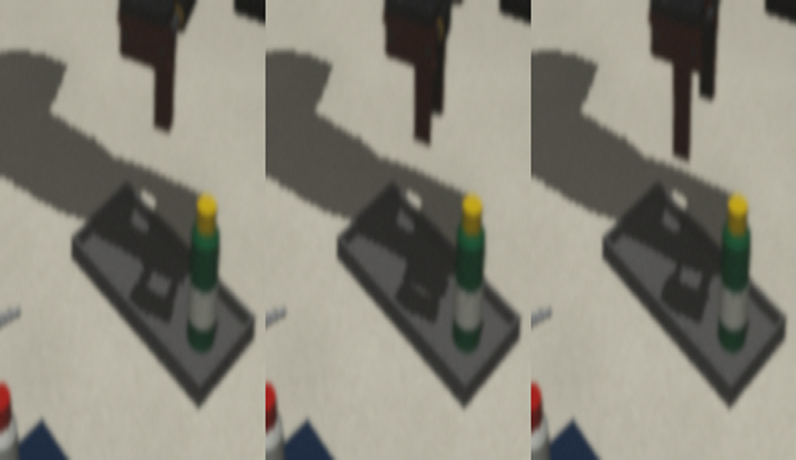

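The shut tips sit about 35 mm above the reported TCP, so it is a constant offset and not finger retraction. I'll measure it by a light touch on bare table, then continue with white and amber.

Run:
```python
from h import *
command_gripper(0); movel([.477,.289,.2],v=.3); movel([.52,.14,.1],v=.3); movel([.52,.14,-.015],v=.2); r=movel([.52,.14,-.05],v=.02,until_force=3); log("probe",str(r),get_tcp_pos())
movel([.52,.14,UP],v=.3); command_gripper(OPEN)
```

```text
probe True [ 0.5199  0.14   -0.0392] t 26.3
```

Run:
```python
from h import *
for n in("white","amber"):
    a=m2w(MARK[n]); over(a,YAW[n]); grab(a,.018)
    movel([*TRAY[n],UP],v=.3); log(n,get_grip_width(),get_ft_force()); put(TRAY[n],.019)
over((.555,.01),np.pi/2,.25); import pickle
pickle.dump(camT("wrist"),open("w_m2.pkl","wb")); cv2.imwrite("pics/w_m2.png",read_camera("wrist")[:,:,::-1])
over((.477,.34),np.pi/2,.25); pickle.dump(camT("wrist"),open("w_t2.pkl","wb")); cv2.imwrite("pics/w_t2.png",read_camera("wrist")[:,:,::-1])
a,b=cv2.imread("pics/w_m2.png"),cv2.imread("pics/w_t2.png")
cv2.imwrite("pics/c2.png",np.hstack([cv2.resize(a[90:290,170:370],(400,400)),cv2.resize(b[90:290,150:370],(400,400))])); log("end")
```

```text
grip w 0.4522 F 29.9419 t 31.2
white 0.4508 [-0.4902 -0.5657 -2.0615] t 33.6
touch True [0.478  0.2893 0.0193] t 35.1
grip w 0.4492 F 29.9816 t 40.0
amber 0.4543 [-0.6323  0.6294 -2.0746] t 42.6
touch True [0.3979 0.2899 0.0192] t 44.1
end t 48.5
```

View pics/c2.png

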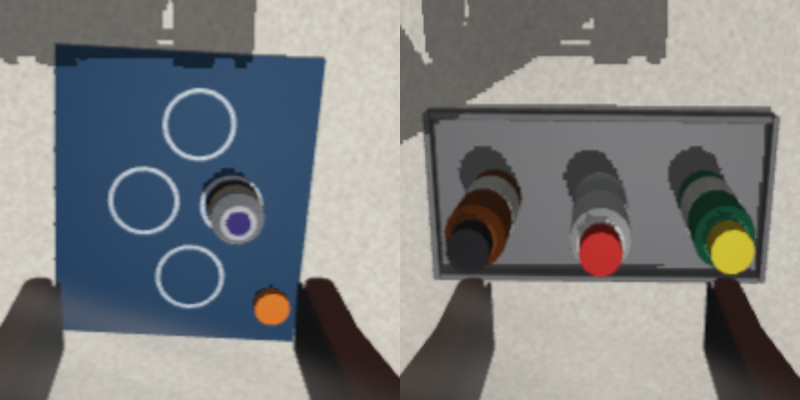

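All three bottles stand upright in the tray and the rings are clear, as is the objective at about (237,215) in the left crop. Next I'll measure the rings, the objective and the nest rim.

Run:
```python
from h import *
import pickle
i,T=pickle.load(open("w_m2.pkl","rb")); im=cv2.imread("pics/w_m2.png"); h=cv2.cvtColor(im,cv2.COLOR_BGR2HSV).astype(int)
got=[];ref=[]
for n,(u,v) in dict(green=(270,152),white=(242,190),amber=(265,228)).items():
    k=(h[...,1]<110)&(h[...,2]>85)&sub(im,(u-23,v-23,u+23,v+23)); c=big(k)
    e=cv2.fitEllipse((cast(c.reshape(-1,2),.004,i,T)[:,:2]*1000).astype(np.float32)); print(n,np.round(e[0],1),np.round(e[1],1),"mat frame",np.round(m2w(MARK[n])*1000,1)); got.append(e[0])
k=(h[...,0]>115)&(h[...,0]<140)&(h[...,1]>90)&sub(im,(275,185,305,215)); c=big(k); M=cv2.moments(c); uv=[M['m10']/M['m00'],M['m01']/M['m00']]
print("obj",uv,cv2.contourArea(c),cast([uv],.049,i,T),m2w((35,0)))
i,T=pickle.load(open("w_tester.pkl","rb"))
f=lambda u,v,z:cast([[u/5+200-.4,v/5+150-.4]],z,i,T)[0,:2]
l,r,t,b=f(208,245,.03),f(400,245,.03),f(304,158,.03),f(304,340,.03); print("rim",l,r,t,b,(l+r)/2,(t+b)/2,r-l,t-b)
l,r,b=f(224,240,.022),f(387,240,.022),f(304,320,.022); print("floor",l,r,b,r-l)
```

```text
green [567.5  12.7] [50.4 51. ] mat frame [567.6  12.8]
white [528.6 -41.6] [50.5 50.7] mat frame [528.6 -41.1]
amber [561.5 -99.7] [50.5 50.8] mat frame [561.6 -99. ]
obj [288.8292181069959, 201.54732510288065] 81.0 [[ 0.5919441  -0.04323457  0.049     ]] [ 0.59054878 -0.04449276]
rim [ 0.50757623 -0.29765432] [ 0.55558395 -0.29772111] [ 0.53158891 -0.27516053] [ 0.53157189 -0.32314756] [ 0.53158009 -0.29768772] [ 0.5315804  -0.29915405] [ 4.80077259e-02 -6.67858149e-05] [1.70195735e-05 4.79870318e-02]
floor [ 0.5112151  -0.29895003] [ 0.55276335 -0.29900794] [ 0.5315997  -0.32075084] [ 4.15482490e-02 -5.79067299e-05]
```

Rings agree with the mat frame within 0.7 mm, the objective is within 2 mm of its mark, and the nest rim measures 48 mm against 47. Now the objective.

```bash
python3 - <<'E'
from h import *
import pickle
a=(.5915,-.0438); n=(.5316,-.2992)
over(a,np.pi/2,.12); movel([*a,.03],v=.2); grab(a,-.023,.09)
log(get_grip_width()); movel([*n,.09],v=.25)
movel([*n,.012],v=.15); r=movel([*n,-.009],v=.015,until_force=2.5); log("touch",str(r),get_tcp_pos(),get_ft_force(),get_ft_torque())
cv2.imwrite("pics/n1.png",read_camera("scene")[:,:,::-1])
E
python3 -c "
import cv2;cv2.imwrite('pics/n1c.png',cv2.resize(cv2.imread('pics/n1.png')[160:310,40:240],None,fx=3,fy=3))"
```

```text
grip w 0.4053 F 30.0024 t 51.6
0.4018 t 52.3
touch True [ 0.5315 -0.2991 -0.0042] [-0.8876  0.5614  5.9279] [ 0.0649 -0.0433 -0.0074] t 55.2
```

View pics/n1c.png

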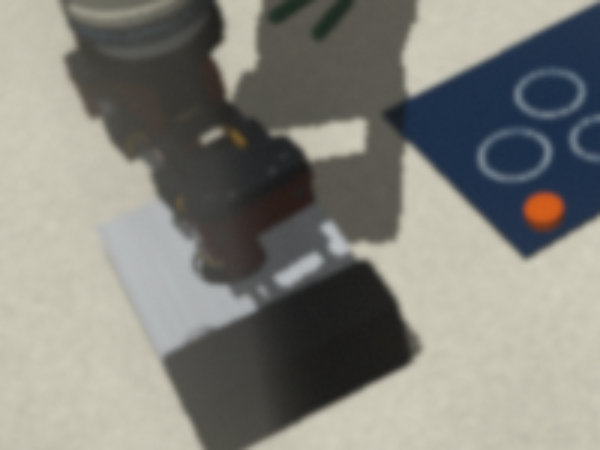

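The touch came at -0.0042 against -0.005 expected when seated, and sitting on the rim would read +0.003. So the objective is in the nest. I'll release it and check.

Run:
```python
from h import *
import pickle
command_gripper(OPEN); movel([.5316,-.2992,.02],v=.06); movel([.5316,-.2992,.1],v=.2); over((.531,-.25),np.pi/2,.2)
i,T=camT("wrist"); im=read_camera("wrist")[:,:,::-1]; cv2.imwrite("pics/n2.png",cv2.resize(im[120:270,180:380],None,fx=3,fy=3)); log("t")
h=cv2.cvtColor(im.copy(),cv2.COLOR_BGR2HSV).astype(int)
k=(h[...,0]>115)&(h[...,0]<140)&(h[...,1]>90)&sub(im,(200,150,320,250)); c=big(k); M=cv2.moments(c); uv=[M['m10']/M['m00'],M['m01']/M['m00']]
print(uv,cast([uv],.067,i,T))
```

```text
t t 57.5
[259.7459677419355, 217.05241935483872] [[ 0.53059657 -0.29828046  0.067     ]]
```

View pics/n2.png

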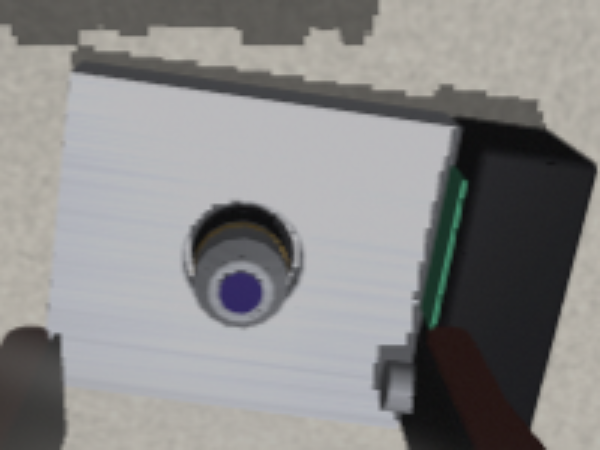

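The objective sits upright in the nest, with the lens at (240,291) in the crop. It measures within about 1.5 mm of the nest centre at the seated height. Now I'll return the bottles.

Run:
```python
from h import *
for n in("amber","white","green"):
    over(TRAY[n],YAW[n]); grab(TRAY[n],.019); a=m2w(MARK[n])
    movel([*a,UP],v=.3); log(n,get_grip_width()); put(a,.018)
over((.555,.01),np.pi/2,.25)
i,T=camT("wrist"); im=read_camera("wrist")[:,:,::-1]; cv2.imwrite("pics/f1.png",im)
over((.555,-.25),np.pi/2,.3)
cv2.imwrite("pics/f2.png",read_camera("scene")[:,:,::-1]); s=cv2.imread("pics/f2.png")
cv2.imwrite("pics/f.png",np.hstack([cv2.resize(im[90:290,170:370],(400,400)),cv2.resize(s[120:270,140:340],(400,400))])); log("end")
```

```text
grip w 0.451 F 29.9891 t 61.1
amber 0.4483 t 63.8
touch True [ 0.5623 -0.0989  0.0182] t 65.2
grip w 0.4537 F 29.9703 t 70.2
white 0.4479 t 72.5
touch True [ 0.5298 -0.0413  0.0183] t 74.0
grip w 0.4491 F 29.9967 t 78.8
green 0.448 t 81.0
touch True [0.5683 0.0126 0.0182] t 82.4
end t 86.4
```

View pics/f.png

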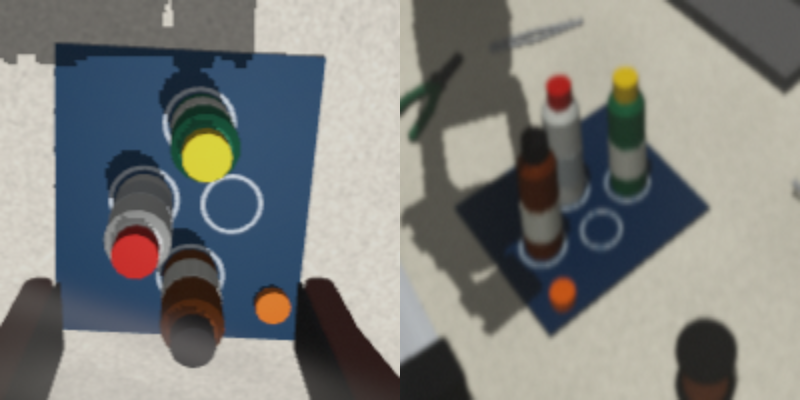

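All the bottles are upright on their rings, though white looks slightly to the left. I'll compare cap positions with the first picture, taken from the same pose.

Run:
```python
from h import *
import pickle
i,T=pickle.load(open("w_mat.pkl","rb"))
for f in("w_mat","f1"):
    im=cv2.imread(f"pics/{f}.png"); h=cv2.cvtColor(im,cv2.COLOR_BGR2HSV).astype(int); H,S,V=h[...,0],h[...,1],h[...,2]; w=sub(im,(185,100,345,275))
    for n,k,z in(("yel",(H>=22)&(H<=34)&(S>170)&(V>120),.112),("red",((H<6)|(H>174))&(S>170)&(V>120),.112),("amber body",(H>4)&(H<14)&(S>120)&(V<120),.07),("cap",(H>=8)&(H<=16)&(S>170)&(V>150),.014)):
        c=big(k&w); M=cv2.moments(c); print(f,n,np.round(cast([[M['m10']/M['m00'],M['m01']/M['m00']]],z,i,T)[0,:2]*1000,1),cv2.contourArea(c))
```

```text
w_mat yel [567.9  13.5] 434.5
w_mat red [529.9 -41.4] 375.5
w_mat amber body [563.2 -88.6] 466.5
w_mat cap [ 621.5 -120.6] 180.5
f1 yel [569.1  12.9] 437.5
f1 red [530.1 -42.9] 372.0
f1 amber body [564.5 -90.1] 464.5
f1 cap [ 622.9 -122.2] 183.5
```

Taking the apparent shift of the untouched dust cap (camera pose difference) out, every bottle is back within about 1.2 mm. I'm handing in.

```bash
python3 -c "
from station import *
print(job_done(),get_time())"
```

```text
the job is handed in; nothing more can be done
the job is handed in; nothing more can be done
```

The job is handed in at about 86 s of the 144 s allowed: the objective is upright in the nest, all three bottles are upright on their own rings to within about 1.2 mm, and the dust cap, spool and screwdriver were not touched.

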